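# Unstack the doll shells onto their gripping cones

## Task

Take the tower of red-lacquered doll shells apart from the top down, one shell at a time, and set each one, mouth down as it stands, fully home on the cork cone of its own size (smallest shell on the smallest cone, and so on), so that its lip hangs free for gilding. Do not tip any shell over, and leave the gilded doll standing where it is.

Things in the scene. Friction and masses are not known exactly. Their poses are not given: they have to be found in the camera images.
- shell_tiny_mid (a point): Doll's lower shell, red lacquer with a bare-wood lip, mouth down; smallest, top of the tower. Loose, under 90 g. 32 mm across, 42 high, its upper quarter narrowing to 27; hollow 25 wide, 36 deep, open below. Point: on the axis, half-way up; z to the closed top. Grip from above at or just over the point: a wider shell (or the cart) begins 21 mm below it.
- shell_small_mid (a point): Doll's lower shell, red lacquer with a bare-wood lip, mouth down; third largest, second from the top of the tower. Loose, under 90 g. 42 mm across, 52 high, its upper quarter narrowing to 36; hollow 35 wide, 46 deep, open below. Point: on the axis, half-way up; z to the closed top. Grip from above at or just over the point: a wider shell (or the cart) begins 26 mm below it.
- shell_medium_mid (a point): Doll's lower shell, red lacquer with a bare-wood lip, mouth down; second largest, third from the top of the tower. Loose, under 90 g. 52 mm across, 62 high, its upper quarter narrowing to 44; hollow 45 wide, 56 deep, open below. Point: on the axis, half-way up; z to the closed top. Grip from above at or just over the point: a wider shell (or the cart) begins 31 mm below it.
- shell_large_mid (a point): Doll's lower shell, red lacquer with a bare-wood lip, mouth down; largest, bottom of the tower. Loose, under 90 g. 62 mm across, 72 high, its upper quarter narrowing to 53; hollow 55 wide, 66 deep, open below. Point: on the axis, half-way up; z to the closed top. Grip from above at or just over the point: a wider shell (or the cart) begins 36 mm below it.
- cone_tiny_tip (a point): Cork cone for the 32 mm shell, fixed upright on a dark steel disc (52 mm across, 12 thick). Cork 21 mm across for its lowest 14 mm, tapering to 8 at the flat tip. Point: centre of the tip, 58 mm above the cart. Fully home, the shell's closed end rests on the tip: its middle 15 mm below this point, its lip 10 mm above the disc. A smaller shell jams high, a larger sinks to the disc.
- cone_small_tip (a point): Cork cone for the 42 mm shell, fixed upright on a dark steel disc (62 mm across, 12 thick). Cork 31 mm across for its lowest 14 mm, tapering to 18 at the flat tip. Point: centre of the tip, 68 mm above the cart. Fully home, the shell's closed end rests on the tip: its middle 20 mm below this point, its lip 10 mm above the disc. A smaller shell jams high, a larger sinks to the disc.
- cone_medium_tip (a point): Cork cone for the 52 mm shell, fixed upright on a dark steel disc (72 mm across, 12 thick). Cork 41 mm across for its lowest 14 mm, tapering to 28 at the flat tip. Point: centre of the tip, 78 mm above the cart. Fully home, the shell's closed end rests on the tip: its middle 25 mm below this point, its lip 10 mm above the disc. A smaller shell jams high, a larger sinks to the disc.
- cone_large_tip (a point): Cork cone for the 62 mm shell, fixed upright on a dark steel disc (82 mm across, 12 thick). Cork 51 mm across for its lowest 14 mm, tapering to 38 at the flat tip. Point: centre of the tip, 88 mm above the cart. Fully home, the shell's closed end rests on the tip: its middle 30 mm below this point, its lip 10 mm above the disc. A smaller shell jams high, a larger sinks to the disc.
- gilded_doll_mid (a point): Finished doll, gilded, 67 mm across, 125 high, loose; point on its axis half-way up. Leave it alone. Tower, cones and doll swap places from start to start, at least 100 mm apart between centres. Other things near them are under 70 mm high; a press 0.53 m high stands out of the way near x 0.13, y -0.59.
There are look-alikes about, which are no part of the job. Leave any pink or yellow look-alike of the part that bears cone_medium_tip alone.

How it is judged:
On the way, in this order (a step that is already met when the one before it is completed fails the run):
1. the smallest shell is fully home on its own cone (horizontal distance between shell_tiny_mid and cone_tiny_tip below 0.008 m and z of shell_tiny_mid in the frame of cone_tiny_tip between -0.019 and -0.011 m and angle between shell_tiny_mid's own z axis and vertical below 0.12 rad), for 0.2 s.
2. the third-largest shell is fully home on its own cone (horizontal distance between shell_small_mid and cone_small_tip below 0.008 m and z of shell_small_mid in the frame of cone_small_tip between -0.024 and -0.016 m and angle between shell_small_mid's own z axis and vertical below 0.12 rad), for 0.2 s.
3. the second-largest shell is fully home on its own cone (horizontal distance between shell_medium_mid and cone_medium_tip below 0.008 m and z of shell_medium_mid in the frame of cone_medium_tip between -0.029 and -0.021 m and angle between shell_medium_mid's own z axis and vertical below 0.12 rad), for 0.2 s.
4. the largest shell is fully home on its own cone (horizontal distance between shell_large_mid and cone_large_tip below 0.008 m and z of shell_large_mid in the frame of cone_large_tip between -0.034 and -0.026 m and angle between shell_large_mid's own z axis and vertical below 0.12 rad), for 0.2 s.
At the end, for the whole second after the job is handed in: Each of the four shells sits mouth down and at rest on the cone of its own size: its axis within 8 mm of the cone's, its height within 4 mm of fully home, upright within 0.12 rad (7 degrees); the gilded doll stands upright (within 0.1 rad) within 20 mm of where it was (all of step 1 and all of step 2 and all of step 3 and all of step 4 and linear speed of each of shell_tiny, shell_small, shell_medium, shell_large below 0.02 m/s and angle between gilded_doll_mid's own z axis and vertical below 0.1 rad and distance of gilded_doll_mid from where it was at the start of the episode below 0.02 m); the robot touches nothing.
It fails at once if the smallest shell is tipped over (more than 60 degrees) (angle between shell_tiny_mid's own z axis and vertical above 1.05 rad).
It fails at once if the third-largest shell is tipped over (more than 60 degrees) (angle between shell_small_mid's own z axis and vertical above 1.05 rad).
It fails at once if the second-largest shell is tipped over (more than 60 degrees) (angle between shell_medium_mid's own z axis and vertical above 1.05 rad).
It fails at once if the largest shell is tipped over (more than 60 degrees) (angle between shell_large_mid's own z axis and vertical above 1.05 rad).
It fails at once if the gilded doll is knocked over or pushed more than 20 mm (angle between gilded_doll_mid's own z axis and vertical above 0.35 rad or distance of gilded_doll_mid from where it was at the start of the episode above 0.02 m).
It also fails if it takes over 125 s, if anything falls off the work surface, if the arm or the gripper's body presses on something with over 40 N, if the wrist force passes 120 N, or if a joint passes its speed limit or range.

## Robot

A 7-joint arm with a two-finger parallel gripper is mounted at the origin on the work surface. World frame = base frame: x ahead of the robot, y to its left, z up, the work surface at z = 0. Lengths are in m, angles in rad, forces in N, time in s.
With the tool pointing down it reaches from about 0.425 to 0.925 m from the base axis. Payload 6.8 kg.
Tool frame: the origin (TCP) lies midway between the tips of the shut fingers; the grasp point (between the pads) lies 19 mm behind it; z points along the fingers, y is the line along which they close (so a half turn about z gives the same grasp; the last joint's range is limited). The gripper opens to 85 mm and grips with 20 to 120 N. Pads are 22 mm wide; open, the fingers measure 114 mm over their backs; the gripper's body (76 mm by 85 mm) begins 54 mm behind the grasp point. The pads swing forward as they close: fully open they stand 13 mm farther back than shut.
Start: joints at [-1.452, 0.477, 0.022, 1.555, -0.011, 1.109, -0.083], TCP at [0.152, 0.658, 0.231] pointing down, gripper open.
Joint ranges: [-2.96, 2.96], [-0.34, 2.1], [-1.41, 1.46], [0.24, 2.44], [-1.37, 4.51], [0.17, 1.92], [-2.96, 2.96]. Speed limits (rad/s): [2.39, 2.39, 3.14, 3.14, 3.14, 3.14, 3.14].

## Interface

Orientations are given as a rotation vector (axis times angle).
In Python, from bench import r gives the robot as it stands. The module is installed in compiled form; this text tells all that it offers.
- The arm moves only by the tool apply_moves, never from a script. Its argument "rows" is a list of rows, each a list of 6 numbers: the shift along the tool's x, y, z scaled (see below), then the turn, a rotation vector about the tool's x, y, z scaled (see below). A call has 1 to 5 rows; each row is the pose to reach, as a shift and turn from the pose commanded when the call began, along the tool's axes at that moment; what a row does not reach only later rows make up. The controller multiplies each number of a shift by 0.25 m and each number of a turn by 90 degrees. A row lasts 1/8 s, in which the tool goes at most 62.5 mm and 10.7 degrees, less where a joint would pass 70% of its speed; a pose out of reach is approached as far as the arm can. A call with a number of a shift or a turn outside -1 to 1 is refused whole. A call with a gripper value outside its range is refused whole. "claw" is the opening, from 0 (shut) to 1 (fully open), set as the call begins (left out, the last holds). The fingers move at their own pace and stop on an object; "newtons" is the grip in N (left out, the last holds). Time passes only in rows, so rows that repeat a pose let the fingers close. It gives the time, the measured TCP pose, the force, the opening and the grip force at its end, in the units of the state.
- r.get_obs(): the state, without advancing time (a new reading comes with each control period).
- r.grab_frame(name): name is "side" or "top" or "wrist"; returns a dict with "pixels" (400x640x3 uint8, red, green, blue), "intrinsics" (3x3 intrinsics, pixels), "eye" and "attitude" of the camera in the world. Camera axes: x right, y up, looking along -z (the intrinsics and any distortion apply to the point x, -y, -z); pixel columns grow to the right and rows downward; lengths in m; the calibration is good to about 2 mm. A picture is of the moment at which its call begins. There is no depth.
- r.hand_in(): hands the job in; it is judged then, once.
Trained networks look in a picture, given as the dict that the camera call returned (one of the last four; its "shot" number tells which), for a name from the list of things; names that differ only in an ending like _2 or _b are one class to them, and where a whole thing is asked for, a point or a joint stands for the part that bears it (a point fixed in the world has none). Each returns a list of dicts, best first, with "conf" (0 to 1); they miss things now and then, are a little off and sometimes report something else, mostly with a low value. They report only what shows in the picture. A call takes as long as a camera call. They do not tell look-alikes from the thing itself.
- r.search_frame(picture, thing): "rect" ([left, top, width, height] in pixels, round what is visible of it).
- r.outline_of(picture, thing): "pixels" (400x640 bool, what is visible of it) and "rect" ([left, top, width, height] in pixels, round what is visible of it).
- r.landmark_of(picture, thing): "point" ([column, row] in pixels: a listed point, or the origin of a listed thing).
The state is a dict: "clock": time; "joints": joint angles; "qvel": joint speeds; "tau": joint torques, N m; "tcp_pos": TCP position; "orientation": TCP orientation; "contact_force": force on the tool from outside, world axes, zero at the start; "moment": the same for the moment, N m; "grip_width": finger opening in m; "gripper_force": force on a finger pad.
Only numpy, scipy, OpenCV 4.12 (cv2) and the standard library are available. Lean on these libraries where they do the work, as an engineer would, in place of code of your own. Each camera call takes 0.05 s, during which the arm holds its last target. There are 200 camera calls.

## Working session

There is one attempt and no reset: what is moved stays moved. The work goes in short steps, Python scripts to look and compute and a tool call to move; the robot and the scene stay as the last step left them, time stands still between calls to the robot, and variables do not carry over. Pictures are saved under pics/ and viewed, at most 14 in all, crops included, and the job is handed in when it is done.

Besides the shell and the picture viewer there is one more tool, called after ">>>" as name([rows], argument=value, ...), one row to a line, values as JSON. apply_moves: Moves the arm, as the interface text tells. Its arguments: {"type":"object","properties":{"rows":{"type":"array","items":{"type":"array","items":{"type":"number"}}},"claw":{"type":"number"},"newtons":{"type":"number"}},"required":["rows"]}

```bash
mkdir -p pics; ls; python3 - <<'E'
from bench import r
import cv2
s=r.get_obs()
print({k:s[k] for k in('clock','tcp_pos','orientation','grip_width')})
for n in('top','side'):
    p=r.grab_frame(n); cv2.imwrite(f'pics/{n}0.png',p['pixels'][:,:,::-1])
    print(n,p['intrinsics'],p['eye'],p['attitude'],[k for k in p])
    for t in ['shell_tiny_mid','shell_small_mid','shell_medium_mid','shell_large_mid','cone_tiny_tip','cone_small_tip','cone_medium_tip','cone_large_tip','gilded_doll_mid']:
        print(t,[(round(d['conf'],2),[round(float(v)) for v in d['point']]) for d in r.landmark_of(p,t)])
E
```

```text
pics
{'clock': 0.0, 'tcp_pos': array([0.15163766, 0.65713251, 0.23029834]), 'orientation': array([-3.55364623e-01, -3.12134706e+00,  2.93192335e-03]), 'grip_width': 0.0854821452247541}
top [[449.6191191    0.         315.80385899]
 [  0.         449.6191191  202.73900184]
 [  0.           0.           1.        ]] [0.41679123 0.07328073 1.21824051] [ 0.08592728 -0.0926184  -1.55866336] ['pixels', 'intrinsics', 'eye', 'attitude', 'shot']
shell_tiny_mid [(0.66, [270, 223])]
shell_small_mid [(0.56, [273, 227])]
shell_medium_mid [(0.53, [274, 229])]
shell_large_mid [(0.65, [274, 229])]
cone_tiny_tip [(0.69, [371, 204])]
cone_small_tip [(0.91, [465, 250])]
cone_medium_tip [(0.87, [166, 160]), (0.8, [190, 204]), (0.7, [236, 199]), (0.63, [147, 222])]
cone_large_tip [(0.65, [316, 165])]
gilded_doll_mid [(0.73, [439, 195])]
side [[430.8592678    0.         318.35017194]
 [  0.         430.8592678  200.26697538]
 [  0.           0.           1.        ]] [0.39486035 0.96496955 0.69632264] [ 0.1188059  -1.44132871 -2.5882203 ] ['pixels', 'intrinsics', 'eye', 'attitude', 'shot']
shell_tiny_mid [(0.62, [343, 198]), (0.43, [380, 163])]
shell_small_mid [(0.76, [342, 214])]
shell_medium_mid [(0.8, [339, 234])]
shell_large_mid [(0.82, [340, 260])]
cone_tiny_tip [(0.64, [331, 196])]
cone_small_tip [(0.5, [380, 159])]
cone_medium_tip [(0.92, [229, 328]), (0.84, [289, 309]), (0.79, [306, 272]), (0.77, [309, 361])]
cone_large_tip [(0.78, [284, 214])]
gilded_doll_mid [(0.75, [332, 162])]
```

View pics/top0.png

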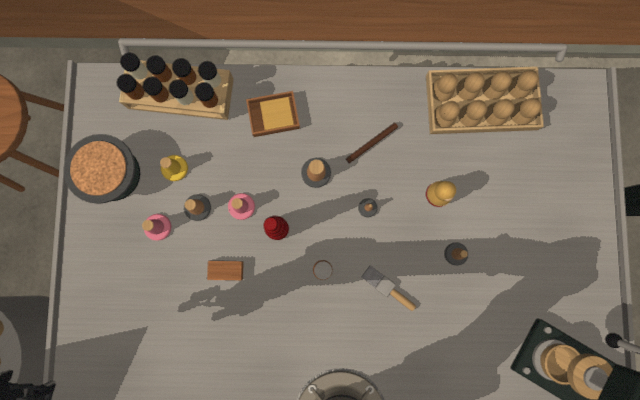

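View pics/side0.png

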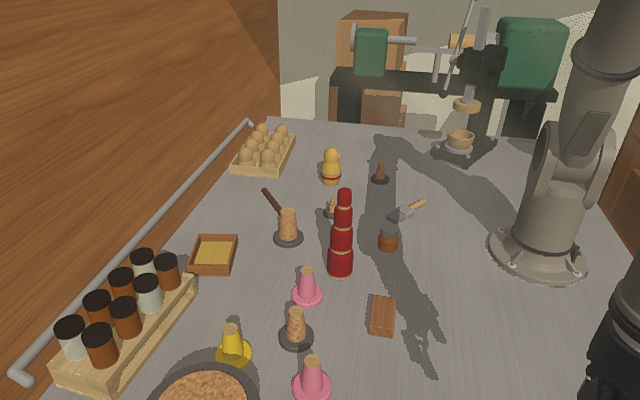

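The top view shows the red tower at (276,227), with dark-disc cones at (196,207) medium, (316,172) large, (368,207) tiny and (456,254) small. The doll is at (440,194), with pink and yellow look-alikes on the left. The side view agrees: the real medium cone is near (296,320).

```bash
cat > h.py <<'E'
import numpy as np
from bench import r
from scipy.spatial.transform import Rotation as R
from scipy.optimize import least_squares
def ray(p,uv):
    K=p['intrinsics']; d=np.linalg.inv(K)@[uv[0],uv[1],1.]
    d=R.from_rotvec(p['attitude']).apply([d[0],-d[1],-d[2]]); return np.array(p['eye'],float),d
def atz(p,uv,z):
    e,d=ray(p,uv); return e+d*(z-e[2])/d[2]
def proj(p,X):
    c=R.from_rotvec(p['attitude']).inv().apply(np.array(X)-p['eye']); q=p['intrinsics']@[c[0],-c[1],-c[2]]; return q[:2]/q[2]
def go(X,yaw=None):
    """numbers (scaled) from the present pose to TCP X; yaw = world angle of tool y (mod pi)"""
    s=r.get_obs(); Rt=R.from_rotvec(s['orientation'])
    out=Rt.inv().apply(np.array(X)-s['tcp_pos'])/.25
    M=Rt.as_matrix(); cur=np.arctan2(M[1,1],M[0,1]); 
    if yaw is None: yaw=cur
    yaw=cur+(yaw-cur+np.pi/2)%np.pi-np.pi/2
    y=np.array([np.cos(yaw),np.sin(yaw),0]); z=np.array([0,0,-1.]); T=np.c_[np.cross(y,z),y,z]
    print('go',np.round(out,3),np.round((Rt.inv()*R.from_matrix(T)).as_rotvec()/(np.pi/2),3),'| clk',round(s['clock'],2),'tcp',np.round(s['tcp_pos'],4),'yaw',round(cur,3),'w',round(s['grip_width'],4),'F',np.round(s['contact_force'],1))
Z=dict(shell_tiny_mid=.207,shell_small_mid=.160,shell_medium_mid=.103,shell_large_mid=.036,cone_tiny_tip=.058,cone_small_tip=.068,cone_medium_tip=.078,cone_large_tip=.088,gilded_doll_mid=.0625)
E
python3 - <<'E'
from h import *
t=r.grab_frame('top');s=r.grab_frame('side')
top=dict(shell_tiny_mid=(270,223),shell_small_mid=(273,227),shell_medium_mid=(274,229),shell_large_mid=(274,229),cone_tiny_tip=(371,204),cone_small_tip=(465,250),cone_medium_tip=(190,204),cone_large_tip=(316,165),gilded_doll_mid=(439,195))
sd=dict(shell_tiny_mid=(343,198),shell_small_mid=(342,214),shell_medium_mid=(339,234),shell_large_mid=(340,260),cone_tiny_tip=(331,196),cone_small_tip=(380,159),cone_medium_tip=(289,309),cone_large_tip=(284,214),gilded_doll_mid=(332,162))
for k in top: print(k,atz(t,top[k],Z[k]).round(3),atz(s,sd[k],Z[k]).round(3))
for u in [(240,200),(166,160),(147,222)]: print(atz(t,u,.078).round(3))
for u in [(223,271),(323,269)]: print(atz(t,u,.04).round(3))
E
```

```text
shell_tiny_mid [0.485 0.172 0.207] [0.488 0.17  0.207]
shell_small_mid [0.479 0.17  0.16 ] [0.489 0.162 0.16 ]
shell_medium_mid [0.478 0.172 0.103] [0.494 0.161 0.103]
shell_large_mid [0.481 0.178 0.036] [0.487 0.173 0.036]
cone_tiny_tip [ 0.548 -0.074  0.058] [ 0.551 -0.075  0.058]
cone_small_tip [ 0.431 -0.312  0.068] [ 0.431 -0.325  0.068]
cone_medium_tip [0.541 0.39  0.078] [0.555 0.389 0.078]
cone_large_tip [0.643 0.07  0.088] [0.646 0.086 0.088]
gilded_doll_mid [ 0.573 -0.251  0.062] [ 0.583 -0.279  0.062]
[0.552 0.263 0.078]
[0.654 0.456 0.078]
[0.494 0.497 0.078]
[0.371 0.308 0.04 ]
[0.379 0.049 0.04 ]
```

>>> apply_moves([
  [-0.86,-0.8,-0.26,0,0,0],
  [-0.86,-0.8,-0.26,0,0,0],
  [-0.86,-0.8,-0.26,0,0,0],
  [-0.86,-0.8,-0.26,0,0,0],
  [-0.86,-0.8,-0.26,0,0,0],
], claw=1, newtons=25)

```text
clock: 1.72
tcp_pos: [0.3179, 0.4122, 0.2972]
orientation: [0.358, 3.121, 0.001]
contact_force: [-0.1, 0.5, 0.8]
grip_width: 0.0853
gripper_force: 0.0
```

>>> apply_moves([
  [-0.86,-0.8,-0.26,0,0,0],
  [-0.86,-0.8,-0.26,0,0,0],
  [-0.86,-0.8,-0.26,0,0,0],
  [-0.86,-0.8,-0.26,0,0,0],
  [-0.86,-0.8,-0.26,0,0,0],
])

```text
clock: 2.35
tcp_pos: [0.482, 0.1688, 0.3623]
orientation: [0.358, 3.12, 0.001]
contact_force: [1.3, 0.1, 0.1]
grip_width: 0.0858
gripper_force: 0.0
```

```bash
python3 - <<'E'
from h import *
import cv2
go((.485,.17,.36)); print(r.get_obs()['joints'].round(2))
p=r.grab_frame('wrist'); print(p['eye'],p['attitude'],p['intrinsics'][0])
cv2.imwrite('pics/w1.png',p['pixels'][:,:,::-1])
for k in Z:
    for d in r.landmark_of(p,k): print(k,round(d['conf'],2),np.round(d['point']),atz(p,d['point'],Z[k]).round(4))
E
```

```text
go [-0.011  0.007  0.009] [ 0.001  0.001 -0.   ] | clk 2.35 tcp [0.482  0.1688 0.3623] yaw 1.342 w 0.0858 F [1.3 0.1 0.1]
[-0.79  0.09  0.36  1.78 -0.03  1.27  0.92]
[0.40624832 0.18724148 0.50618467] [-0.25957322 -0.20740625  1.33123046] [334.86315829   0.         322.01636534]
shell_tiny_mid 0.55 [324. 180.] [0.4837 0.1718 0.207 ]
shell_small_mid 0.59 [326. 171.] [0.486  0.1739 0.16  ]
shell_medium_mid 0.89 [325. 158.] [0.483  0.1734 0.103 ]
shell_large_mid 0.93 [325. 148.] [0.4818 0.1744 0.036 ]
cone_tiny_tip 0.92 [170. 234.] [ 0.5504 -0.0726  0.058 ]
cone_tiny_tip 0.5 [325. 183.] [0.5256 0.1646 0.058 ]
cone_small_tip 0.69 [172. 234.] [ 0.5478 -0.064   0.068 ]
cone_small_tip 0.58 [328. 151.] [0.4818 0.1784 0.068 ]
cone_medium_tip 0.87 [500. 159.] [0.5403 0.3934 0.078 ]
cone_medium_tip 0.76 [584.  97.] [0.4865 0.4988 0.078 ]
cone_medium_tip 0.6 [554. 223.] [0.648  0.4591 0.078 ]
cone_medium_tip 0.55 [412. 183.] [0.5467 0.2779 0.078 ]
cone_medium_tip 0.34 [324. 182.] [0.5189 0.164  0.078 ]
cone_large_tip 0.65 [280. 278.] [0.6391 0.0727 0.088 ]
gilded_doll_mid 0.89 [ 61. 281.] [ 0.5841 -0.2587  0.0625]
```

View pics/w1.png

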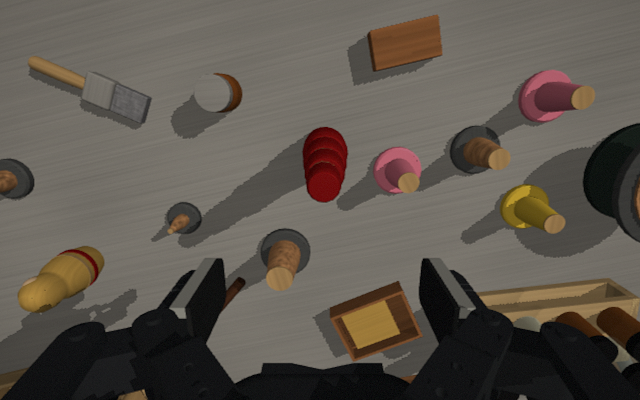

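Tower, cones and doll all show clearly and agree with the earlier estimates. The tower top is at (323,185), the tiny cone tip at (178,226), large at (283,278), and the true medium at (498,158). Next I descend on the tiny shell.

>>> apply_moves([
  [-0.004,0.018,0.2,0,0,0],
  [-0.004,0.018,0.4,0,0,0],
  [-0.004,0.018,0.55,0,0,0],
  [-0.004,0.018,0.69,0,0,0],
  [-0.004,0.018,0.69,0,0,0],
], claw=0.8)

```text
clock: 3.48
tcp_pos: [0.4808, 0.1752, 0.1866]
orientation: [-0.353, -3.117, 0.005]
contact_force: [-0.1, -0.1, 0.8]
grip_width: 0.0686
gripper_force: 0.0
```

>>> apply_moves([
  [0,0,0,0,0,0],
  [0,0,0,0,0,0],
  [0,0,0,0,0,0],
  [0,0,0,0,0,0],
  [0,0,0,0,0,0],
], claw=0, newtons=25)

```text
clock: 4.1
tcp_pos: [0.484, 0.176, 0.1905]
orientation: [0.355, 3.119, 0.004]
contact_force: [-0.4, 0.2, 6.1]
grip_width: 0.0309
gripper_force: 24.7
```

```bash
python3 - <<'E'
from h import *
import cv2
go((.5495,-.0735,.16))
p=r.grab_frame('wrist'); 
cv2.imwrite('pics/w2.png',p['pixels'][:,:,::-1])
for k in ('shell_tiny_mid','cone_tiny_tip','cone_large_tip'):
    for d in r.landmark_of(p,k)[:2]: print(k,round(d['conf'],2),np.round(d['point']),atz(p,d['point'],Z[k]).round(4))
E
```

```text
go [-0.479 -0.914  0.121] [ 0.002  0.002 -0.   ] | clk 4.1 tcp [0.484  0.176  0.1905] yaw 1.344 w 0.0309 F [-0.4  0.2  6.1]
shell_tiny_mid 0.64 [325. 286.] [0.4876 0.1776 0.207 ]
cone_tiny_tip 0.6 [ 84. 303.] [ 0.5467 -0.0721  0.058 ]
```

View pics/w2.png

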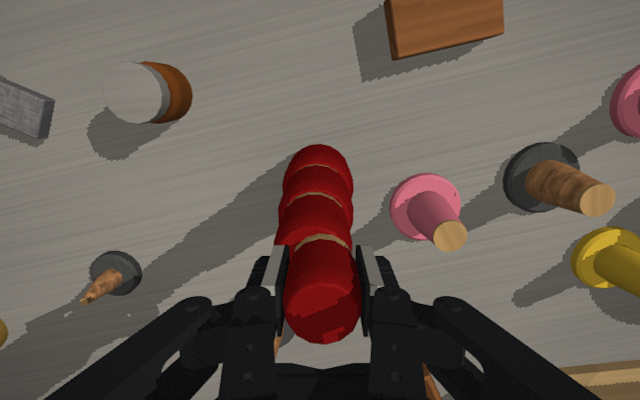

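>>> apply_moves([
  [0,0,-0.04,0,0,0],
  [0,0,-0.12,0,0,0],
  [0,0,-0.24,0,0,0],
  [-0.1,-0.18,-0.24,0,0,0],
  [-0.2,-0.38,-0.24,0,0,0],
])

```text
clock: 4.92
tcp_pos: [0.5108, 0.0714, 0.2501]
orientation: [0.351, 3.12, 0.002]
contact_force: [1.1, -0.2, -0.7]
grip_width: 0.031
gripper_force: 24.9
```

>>> apply_moves([
  [-0.1,-0.19,0,0,0,0],
  [-0.2,-0.38,0.1,0,0,0],
  [-0.279,-0.534,0.3,0,0,0],
  [-0.279,-0.534,0.5,0,0,0],
  [-0.279,-0.534,0.5,0,0,0],
])

```text
clock: 5.55
tcp_pos: [0.5452, -0.0743, 0.1212]
orientation: [-0.356, -3.114, 0.002]
contact_force: [-0.3, 0.4, -0.1]
grip_width: 0.0307
gripper_force: 25.0
```

```bash
python3 - <<'E'
from h import *
import cv2
go((.5495,-.0735,.0265))
p=r.grab_frame('wrist'); s=r.grab_frame('side')
cv2.imwrite('pics/w3.png',np.vstack([p['pixels'][150:,150:500],s['pixels'][100:300,200:550]])[:,:,::-1])
for k in ('shell_tiny_mid','cone_tiny_tip','cone_large_tip'):
  for f in (p,s):
    for d in r.landmark_of(f,k)[:2]: print(k,round(d['conf'],2),np.round(d['point']),atz(f,d['point'],.143 if 'shell' in k else Z[k]).round(4))
E
```

```text
go [-0.019  0.008  0.379] [-0.001 -0.005 -0.   ] | clk 5.55 tcp [ 0.5452 -0.0743  0.1212] yaw 1.343 w 0.0307 F [-0.3  0.4 -0.1]
shell_tiny_mid 0.64 [321. 284.] [ 0.5443 -0.0735  0.143 ]
shell_tiny_mid 0.36 [333. 171.] [ 0.5477 -0.0655  0.143 ]
cone_tiny_tip 0.94 [330. 217.] [ 0.5475 -0.0682  0.058 ]
cone_tiny_tip 0.67 [331. 195.] [ 0.5522 -0.0803  0.058 ]
cone_large_tip 0.85 [582. 321.] [0.6396 0.0718 0.088 ]
cone_large_tip 0.97 [286. 214.] [0.6423 0.0837 0.088 ]
```

View pics/w3.png

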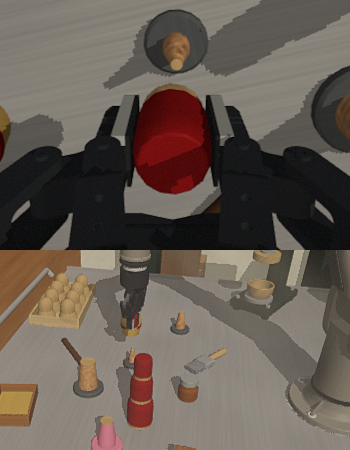

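The crop shows the tiny shell gripped squarely. The tiny cone tip is about at wrist pixel (326,214) and the shell axis at column ~322. I'll check the settled pose before lowering.

```bash
python3 -c "
from h import *
go((.549,-.0715,.0265))"
```

```text
go [0.003 0.008 0.395] [ 0.001  0.002 -0.   ] | clk 5.95 tcp [ 0.549  -0.0736  0.1253] yaw 1.345 w 0.031 F [0.5 0.5 0.4]
```

>>> apply_moves([
  [0.003,0.008,0.1,0,0,0],
  [0.003,0.008,0.2,0,0,0],
  [0.003,0.008,0.29,0,0,0],
  [0.003,0.008,0.36,0,0,0],
  [0.003,0.008,0.395,0,0,0],
])

```text
clock: 6.58
tcp_pos: [0.5464, -0.072, 0.0248]
orientation: [-0.355, -3.118, -0.001]
contact_force: [-8.6, 0.8, 26.8]
grip_width: 0.0315
gripper_force: 22.7
```

```bash
python3 - <<'E'
from h import *
import cv2
p=r.grab_frame('wrist'); s=r.grab_frame('side')
go((.549,-.0715,.0265))
cv2.imwrite('pics/w4.png',np.vstack([p['pixels'][150:,150:500],cv2.resize(s['pixels'][150:250,280:455],(350,200))])[:,:,::-1])
E
```

```text
go [-0.008  0.004 -0.007] [-0.    -0.001 -0.   ] | clk 6.67 tcp [ 0.5468 -0.0721  0.0248] yaw 1.344 w 0.0305 F [-3.8 -0.3 -1.6]
```

View pics/w4.png

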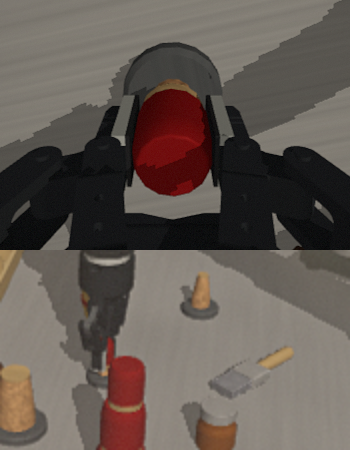

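The tiny shell is over its disc at the expected height, so I release and rise.

>>> apply_moves([
  [0,0,0,0,0,0],
  [0,0,0,0,0,0],
  [0,0,0,0,0,0],
  [0,0,0,0,0,0],
], claw=0.75)

```text
clock: 7.18
tcp_pos: [0.5482, -0.072, 0.0252]
orientation: [0.355, 3.121, 0.0]
contact_force: [-0.3, 0.5, 0.1]
grip_width: 0.0638
gripper_force: 0.0
```

>>> apply_moves([
  [0,0,-0.1,0,0,0],
  [0,0,-0.3,0,0,0],
  [0,0,-0.5,0,0,0],
  [0,0,-0.75,0,0,0],
  [0,0,-1.0,0,0,0],
])

```text
clock: 7.8
tcp_pos: [0.5474, -0.0721, 0.277]
orientation: [0.356, 3.121, 0.0]
contact_force: [-0.2, 0.1, 0.9]
grip_width: 0.0638
gripper_force: 0.0
```

```bash
python3 - <<'E'
from h import *
import cv2
p=r.grab_frame('wrist'); s=r.grab_frame('side')
go((.484,.173,.27))
cv2.imwrite('pics/w5.png',np.vstack([p['pixels'][:,150:500],cv2.resize(s['pixels'][150:250,280:455],(350,200))])[:,:,::-1])
for k,z in (('shell_tiny_mid',.043),('shell_small_mid',.160),('shell_medium_mid',.103),('cone_small_tip',.068),('cone_tiny_tip',.058)):
  for n,f in (('w',p),('s',s)):
    for d in r.landmark_of(f,k)[:2]: print(n,k,round(d['conf'],2),np.round(d['point']),atz(f,d['point'],z).round(4))
E
```

```text
go [0.486 0.897 0.046] [ 0.002  0.008 -0.   ] | clk 7.9 tcp [ 0.5516 -0.0729  0.2821] yaw 1.343 w 0.0644 F [ 0.6 -0.1  0.6]
w shell_tiny_mid 0.55 [322. 161.] [ 0.5464 -0.0705  0.043 ]
s shell_tiny_mid 0.72 [331. 203.] [ 0.5499 -0.0628  0.043 ]
s shell_tiny_mid 0.61 [293. 309.] [0.5566 0.354  0.043 ]
w shell_small_mid 0.95 [639.  34.] [0.4847 0.1738 0.16  ]
s shell_small_mid 0.62 [341. 214.] [0.4914 0.1636 0.16  ]
w shell_medium_mid 0.59 [580.  44.] [0.4841 0.174  0.103 ]
s shell_medium_mid 0.77 [340. 237.] [0.4885 0.1736 0.103 ]
s shell_medium_mid 0.72 [286. 213.] [0.6367 0.1018 0.103 ]
w cone_small_tip 0.62 [ 65. 100.] [ 0.4223 -0.3093  0.068 ]
w cone_small_tip 0.4 [325. 162.] [ 0.5433 -0.0665  0.068 ]
s cone_small_tip 0.57 [381. 160.] [ 0.4268 -0.3222  0.068 ]
w cone_tiny_tip 0.62 [326. 164.] [ 0.5477 -0.0666  0.058 ]
w cone_tiny_tip 0.17 [ 68. 101.] [ 0.4221 -0.314   0.058 ]
s cone_tiny_tip 0.67 [335. 196.] [ 0.5416 -0.0793  0.058 ]
```

View pics/w5.png

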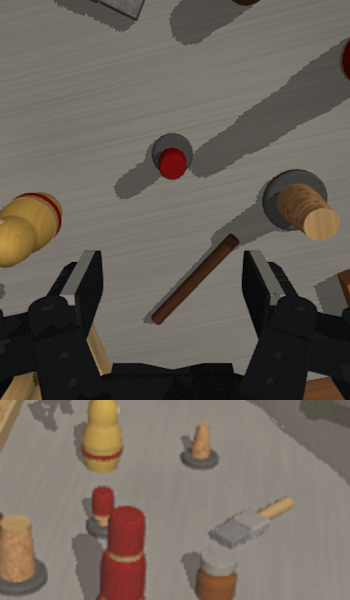

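Tiny shell is seated and upright: wrist (322,161), over its disc. Next is the small shell.

>>> apply_moves([
  [0.12,0.22,0,0,0,0],
  [0.24,0.45,0,0,0,0],
  [0.36,0.67,0,0,0,0],
  [0.482,0.901,0,0,0,0],
  [0.482,0.901,0.1,0,0,0],
])

```text
clock: 9.02
tcp_pos: [0.4805, 0.1807, 0.2508]
orientation: [0.342, 3.121, 0.006]
contact_force: [0.5, -1.0, 0.1]
grip_width: 0.064
gripper_force: 0.0
```

>>> apply_moves([
  [0,0,0.1,0,0,0],
  [0,0,0.25,0,0,0],
  [0,0,0.38,0,0,0],
  [0,0,0.46,0,0,0],
  [0,0,0.46,0,0,0],
])

```text
clock: 9.65
tcp_pos: [0.4799, 0.1739, 0.1335]
orientation: [-0.355, -3.118, 0.004]
contact_force: [-0.8, -0.1, -0.4]
grip_width: 0.0642
gripper_force: 0.0
```

>>> apply_moves([
  [0,0,0,0,0,0],
  [0,0,0,0,0,0],
  [0,0,0,0,0,0],
  [0,0,0,0,0,0],
], claw=0, newtons=25)

```text
clock: 10.15
tcp_pos: [0.4818, 0.1749, 0.136]
orientation: [0.355, 3.12, 0.002]
contact_force: [0.1, -0.1, 6.7]
grip_width: 0.0406
gripper_force: 25.9
```

```bash
python3 -c "
from h import *
go((.428,-.313,.15)); print(r.get_obs()['joints'].round(2))"
```

```text
go [-0.229 -1.95  -0.059] [ 0.001  0.001 -0.   ] | clk 10.15 tcp [0.4818 0.1749 0.136 ] yaw 1.344 w 0.0406 F [ 0.1 -0.1  6.7]
[-0.76  0.34  0.35  2.05 -0.17  0.77  1.04]
```

>>> apply_moves([
  [0,0,-0.04,0,0,0],
  [0,0,-0.12,0,0,0],
  [0,0,-0.24,0,0,0],
  [-0.026,-0.22,-0.24,0,0,0],
  [-0.053,-0.45,-0.24,0,0,0],
])

```text
clock: 10.78
tcp_pos: [0.4687, 0.0613, 0.1959]
orientation: [0.352, 3.121, 0.001]
contact_force: [1.3, -1.0, -1.0]
grip_width: 0.0406
gripper_force: 25.4
```

>>> apply_moves([
  [-0.023,-0.2,0,0,0,0],
  [-0.047,-0.4,0,0,0,0],
  [-0.07,-0.6,0,0,0,0],
  [-0.094,-0.8,0,0,0,0],
  [-0.117,-1.0,0,0,0,0],
])

```text
clock: 11.4
tcp_pos: [0.4406, -0.1896, 0.1956]
orientation: [0.355, 3.121, 0.001]
contact_force: [0.2, 0.7, -0.4]
grip_width: 0.0408
gripper_force: 25.4
```

>>> apply_moves([
  [-0.02,-0.18,0,0,0,0],
  [-0.04,-0.36,0,0,0,0],
  [-0.059,-0.5,0.1,0,0,0],
  [-0.059,-0.5,0.22,0,0,0],
  [-0.059,-0.5,0.22,0,0,0],
])

```text
clock: 12.02
tcp_pos: [0.4256, -0.3126, 0.1386]
orientation: [-0.356, -3.117, -0.002]
contact_force: [0.1, 1.2, -0.2]
grip_width: 0.0408
gripper_force: 25.5
```

```bash
python3 - <<'E'
from h import *
import cv2
s=r.grab_frame('side');r.get_obs();p=r.grab_frame('wrist')
go((.428,-.313,.024)); t=r.get_obs()['tcp_pos']
cv2.imwrite('pics/w6.png',np.vstack([p['pixels'][100:,150:500]])[:,:,::-1])
for k,z in (('shell_small_mid',t[2]+.024),('cone_small_tip',.068)):
  for n,f in (('w',p),('s',s)):
    for d in r.landmark_of(f,k)[:2]: print(n,k,round(d['conf'],2),np.round(d['point']),atz(f,d['point'],z).round(4))
E
```

```text
go [-0.002  0.001  0.467] [ 0.  0. -0.] | clk 12.12 tcp [ 0.4275 -0.3131  0.1408] yaw 1.344 w 0.0411 F [-0.5  0.2 -0.6]
w shell_small_mid 0.91 [327. 298.] [ 0.4311 -0.3109  0.1648]
s shell_small_mid 0.56 [383. 132.] [ 0.4288 -0.3171  0.1648]
w cone_small_tip 0.84 [328. 204.] [ 0.423 -0.307  0.068]
w cone_small_tip 0.65 [429. 367.] [ 0.577  -0.2579  0.068 ]
s cone_small_tip 0.75 [382. 160.] [ 0.4237 -0.3199  0.068 ]
```

View pics/w6.png

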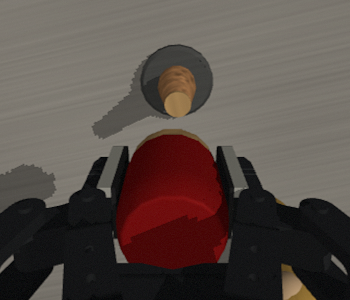

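Small cone tip is at wrist (328,204), directly below the gripped shell. I shift slightly and lower.

>>> apply_moves([
  [0.022,0.007,0.1,0,0,0],
  [0.022,0.007,0.2,0,0,0],
  [0.022,0.007,0.3,0,0,0],
  [0.022,0.007,0.39,0,0,0],
  [0.022,0.007,0.44,0,0,0],
])

```text
clock: 12.95
tcp_pos: [0.4223, -0.3099, 0.0296]
orientation: [-0.354, -3.121, -0.001]
contact_force: [-3.7, 2.6, 4.0]
grip_width: 0.0412
gripper_force: 25.7
```

>>> apply_moves([
  [0,0,0.01,0,0,0],
  [0,0,0.023,0,0,0],
  [0,0,0.023,0,0,0],
])

```text
clock: 13.32
tcp_pos: [0.4218, -0.3096, 0.0243]
orientation: [-0.355, -3.12, -0.002]
contact_force: [-2.0, 3.3, -2.0]
grip_width: 0.0406
gripper_force: 25.5
```

```bash
python3 -c "
from h import *
go((.422,-.31,.024))"
```

```text
go [-0.001 -0.001  0.001] [ 0.001 -0.001  0.   ] | clk 13.32 tcp [ 0.4218 -0.3096  0.0243] yaw 1.344 w 0.0406 F [-2.   3.3 -2. ]
```

>>> apply_moves([
  [0,0,0,0,0,0],
  [0,0,0,0,0,0],
  [0,0,0,0,0,0],
  [0,0,0,0,0,0],
], claw=0.9)

```text
clock: 13.82
tcp_pos: [0.4225, -0.3107, 0.0244]
orientation: [0.356, 3.121, -0.001]
contact_force: [-0.5, -0.2, -0.1]
grip_width: 0.0769
gripper_force: 0.0
```

>>> apply_moves([
  [0,0,-0.1,0,0,0],
  [0,0,-0.25,0,0,0],
  [0,0,-0.45,0,0,0],
  [0,0,-0.65,0,0,0],
  [0,0,-0.8,0,0,0],
])

```text
clock: 14.45
tcp_pos: [0.4225, -0.3108, 0.2265]
orientation: [0.356, 3.119, -0.001]
contact_force: [1.7, -0.7, 0.5]
grip_width: 0.0766
gripper_force: 0.0
```

```bash
python3 - <<'E'
from h import *
import cv2
s=r.grab_frame('side');p=r.grab_frame('wrist')
go((.484,.174,.2235))
cv2.imwrite('pics/w7.png',np.vstack([p['pixels'][:250,150:500],cv2.resize(s['pixels'][120:220,290:465],(350,200))])[:,:,::-1])
for k,z in (('shell_small_mid',.048),('shell_medium_mid',.103),('cone_medium_tip',.078)):
  for n,f in (('w',p),('s',s)):
    for d in r.landmark_of(f,k)[:4]: print(n,k,round(d['conf'],2),np.round(d['point']),atz(f,d['point'],z).round(4))
E
```

```text
go [0.205 1.948 0.015] [-0.001  0.005  0.   ] | clk 14.55 tcp [ 0.4242 -0.3121  0.2283] yaw 1.344 w 0.077 F [ 1.1 -0.2 -0.1]
w shell_small_mid 0.65 [329. 170.] [ 0.4252 -0.305   0.048 ]
s shell_small_mid 0.59 [380. 166.] [ 0.4274 -0.3114  0.048 ]
s shell_medium_mid 0.75 [343. 236.] [0.4839 0.1691 0.103 ]
s cone_medium_tip 0.98 [305. 268.] [0.5516 0.2668 0.078 ]
s cone_medium_tip 0.84 [230. 328.] [0.6501 0.4569 0.078 ]
s cone_medium_tip 0.77 [313. 358.] [0.4878 0.49   0.078 ]
s cone_medium_tip 0.63 [289. 309.] [0.5546 0.3887 0.078 ]
```

View pics/w7.png

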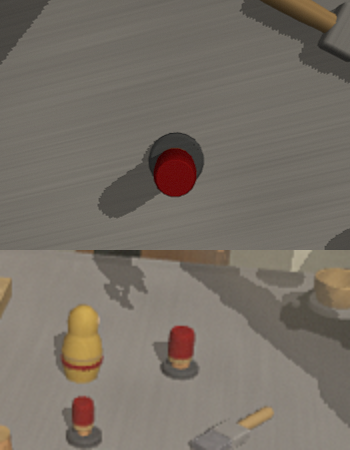

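Small shell is seated and upright. Next is the medium shell.

>>> apply_moves([
  [0.02,0.2,0,0,0,0],
  [0.042,0.4,0,0,0,0],
  [0.063,0.6,0,0,0,0],
  [0.084,0.8,0,0,0,0],
  [0.105,1.0,0,0,0,0],
], claw=1)

```text
clock: 15.48
tcp_pos: [0.4524, -0.0593, 0.2236]
orientation: [-0.356, -3.12, 0.001]
contact_force: [1.2, -0.2, -0.1]
grip_width: 0.0856
gripper_force: 0.0
```

>>> apply_moves([
  [0.021,0.2,0,0,0,0],
  [0.042,0.4,0,0,0,0],
  [0.063,0.6,0,0,0,0],
  [0.1,0.948,0,0,0,0],
  [0.1,0.948,0,0,0,0],
])

```text
clock: 16.1
tcp_pos: [0.4811, 0.1797, 0.2231]
orientation: [-0.348, -3.121, 0.001]
contact_force: [-0.5, -1.0, 0.0]
grip_width: 0.0855
gripper_force: 0.0
```

>>> apply_moves([
  [0,0,0,0,0,0],
  [0,0,0.2,0,0,0],
  [0,0,0.4,0,0,0],
  [0,0,0.54,0,0,0],
  [0,0,0.6,0,0,0],
])

```text
clock: 16.73
tcp_pos: [0.4805, 0.1731, 0.0723]
orientation: [-0.359, -3.118, 0.005]
contact_force: [0.2, -0.8, -0.5]
grip_width: 0.0855
gripper_force: 0.0
```

```bash
python3 -c "
from h import *
p=r.grab_frame('wrist');go((.4845,.174,.079))
for d in r.landmark_of(p,'shell_medium_mid')[:4]: print(round(d['conf'],2),np.round(d['point']),atz(p,d['point'],.103).round(4))"
```

```text
go [-0.015  0.006 -0.029] [-0.002 -0.002 -0.   ] | clk 16.77 tcp [0.4804 0.1735 0.0717] yaw 1.342 w 0.0853 F [-0.2 -0.3 -0.5]
```

>>> apply_moves([
  [-0.01,0.002,-0.015,0,0,0],
  [-0.01,0.002,-0.015,0,0,0],
])

```text
clock: 17.08
tcp_pos: [0.4859, 0.176, 0.0798]
orientation: [0.356, 3.118, 0.003]
contact_force: [-0.4, -0.3, 0.6]
grip_width: 0.0854
gripper_force: 0.0
```

>>> apply_moves([
  [0,0,0,0,0,0],
  [0,0,0,0,0,0],
  [0,0,0,0,0,0],
  [0,0,0,0,0,0],
], claw=0, newtons=25)

```text
clock: 17.58
tcp_pos: [0.4845, 0.1757, 0.0785]
orientation: [0.356, 3.121, 0.001]
contact_force: [-1.1, -0.1, 5.4]
grip_width: 0.0503
gripper_force: 27.2
```

```bash
python3 -c "
from h import *
p=r.grab_frame('wrist');go((.541,.391,.15))
for k,z in(('shell_medium_mid',.103),('cone_medium_tip',.078)):
  for d in r.landmark_of(p,k)[:4]: print(k,round(d['conf'],2),np.round(d['point']),atz(p,d['point'],z).round(4))"
```

```text
go [-0.026  0.89  -0.285] [ 0.  0. -0.] | clk 17.62 tcp [0.4845 0.1757 0.0785] yaw 1.344 w 0.05 F [-1.6 -0.1  5.1]
cone_medium_tip 0.77 [533. 328.] [0.5473 0.2744 0.078 ]
```

>>> apply_moves([
  [0,0,-0.04,0,0,0],
  [0,0,-0.16,0,0,0],
  [0,0,-0.34,0,0,0],
  [0,0,-0.48,0,0,0],
  [-0.004,0.15,-0.48,0,0,0],
])

```text
clock: 18.35
tcp_pos: [0.4957, 0.2101, 0.2017]
orientation: [0.363, 3.116, 0.005]
contact_force: [0.2, 0.5, -0.3]
grip_width: 0.0503
gripper_force: 26.7
```

>>> apply_moves([
  [-0.006,0.2,0,0,0,0],
  [-0.012,0.4,0,0,0,0],
  [-0.018,0.6,0,0,0,0],
  [-0.022,0.74,0.05,0,0,0],
  [-0.022,0.74,0.16,0,0,0],
])

```text
clock: 18.98
tcp_pos: [0.5408, 0.3956, 0.1586]
orientation: [0.348, 3.121, 0.005]
contact_force: [-0.8, -0.9, -1.2]
grip_width: 0.0504
gripper_force: 26.7
```

>>> apply_moves([
  [0,0,0.02,0,0,0],
])

```text
clock: 19.1
tcp_pos: [0.5393, 0.3903, 0.1512]
orientation: [-0.354, -3.119, 0.005]
contact_force: [-0.6, -0.5, 0.1]
grip_width: 0.0503
gripper_force: 26.6
```

```bash
python3 - <<'E'
from h import *
import cv2
s=r.grab_frame('side');p=r.grab_frame('wrist')
go((.541,.391,.0285)); t=r.get_obs()['tcp_pos']
cv2.imwrite('pics/w8.png',np.vstack([p['pixels'][100:,150:500]])[:,:,::-1])
for k,z in (('shell_medium_mid',t[2]+.0245),('cone_medium_tip',.078)):
  for n,f in (('w',p),('s',s)):
    for d in r.landmark_of(f,k)[:5]: print(n,k,round(d['conf'],2),np.round(d['point']),atz(f,d['point'],z).round(4))
E
```

```text
go [-0.001  0.005  0.498] [-0.001 -0.    -0.   ] | clk 19.2 tcp [0.5406 0.39   0.1529] yaw 1.343 w 0.0507 F [ 0.5  0.1 -0.6]
s shell_medium_mid 0.64 [298. 272.] [0.5364 0.3921 0.1774]
w cone_medium_tip 0.84 [324. 210.] [0.5407 0.3923 0.078 ]
w cone_medium_tip 0.62 [468.  94.] [0.4865 0.496  0.078 ]
w cone_medium_tip 0.6 [164. 250.] [0.5446 0.2732 0.078 ]
s cone_medium_tip 0.97 [308. 272.] [0.5414 0.2759 0.078 ]
s cone_medium_tip 0.85 [310. 359.] [0.4919 0.493  0.078 ]
s cone_medium_tip 0.58 [292. 310.] [0.5484 0.3895 0.078 ]
s cone_medium_tip 0.58 [231. 326.] [0.6495 0.4529 0.078 ]
s cone_medium_tip 0.26 [342. 259.] [0.4759 0.2188 0.078 ]
```

View pics/w8.png

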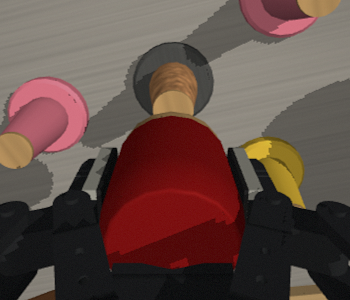

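The dark-disc medium cone is right below the shell, with its tip at wrist (324,210). Pink ones sit either side. I lower.

>>> apply_moves([
  [-0.001,0.005,0.1,0,0,0],
  [-0.001,0.005,0.22,0,0,0],
  [-0.001,0.005,0.33,0,0,0],
  [-0.001,0.005,0.42,0,0,0],
  [-0.001,0.005,0.475,0,0,0],
])

```text
clock: 20.02
tcp_pos: [0.5413, 0.3919, 0.034]
orientation: [-0.356, -3.121, 0.0]
contact_force: [-2.3, -0.6, 1.7]
grip_width: 0.0505
gripper_force: 26.9
```

>>> apply_moves([
  [0,0,0.01,0,0,0],
  [0,0,0.022,0,0,0],
  [0,0,0.022,0,0,0],
])

```text
clock: 20.4
tcp_pos: [0.5409, 0.3917, 0.0291]
orientation: [-0.355, -3.121, 0.001]
contact_force: [-2.9, -1.6, -0.6]
grip_width: 0.0503
gripper_force: 26.7
```

```bash
python3 -c "
from h import *
go((.541,.391,.0285))"
```

```text
go [-0.001 -0.003  0.002] [-0. -0. -0.] | clk 20.4 tcp [0.5409 0.3917 0.0291] yaw 1.344 w 0.0503 F [-2.9 -1.6 -0.6]
```

>>> apply_moves([
  [0,0,0,0,0,0],
  [0,0,0,0,0,0],
  [0,0,0,0,0,0],
  [0,0,0,0,0,0],
], claw=1)

```text
clock: 20.9
tcp_pos: [0.5415, 0.3923, 0.029]
orientation: [0.355, 3.121, 0.001]
contact_force: [-0.5, -0.9, -0.6]
grip_width: 0.0854
gripper_force: 0.0
```

>>> apply_moves([
  [0,0,-0.1,0,0,0],
  [0,0,-0.25,0,0,0],
  [0,0,-0.45,0,0,0],
  [0,0,-0.65,0,0,0],
  [0,0,-0.75,0,0,0],
])

```text
clock: 21.52
tcp_pos: [0.5425, 0.3927, 0.2199]
orientation: [0.356, 3.118, 0.005]
contact_force: [0.2, -0.0, -0.6]
grip_width: 0.0855
gripper_force: 0.0
```

```bash
python3 - <<'E'
from h import *
import cv2
s=r.grab_frame('side');p=r.grab_frame('wrist')
go((.484,.174,.22))
cv2.imwrite('pics/w9.png',np.vstack([p['pixels'][:250,150:500],cv2.resize(s['pixels'][220:370,220:395],(350,300))])[:,:,::-1])
for k,z in (('shell_medium_mid',.053),('shell_large_mid',.036),('cone_large_tip',.088)):
  for n,f in (('w',p),('s',s)):
    for d in r.landmark_of(f,k)[:2]: print(n,k,round(d['conf'],2),np.round(d['point']),atz(f,d['point'],z).round(4))
E
```

```text
go [ 0.033 -0.907 -0.005] [ 0.003  0.002 -0.   ] | clk 21.62 tcp [0.543  0.3931 0.2201] yaw 1.344 w 0.0854 F [ 0.5 -0.1 -0.2]
w shell_medium_mid 0.77 [317. 172.] [0.5394 0.3917 0.053 ]
s shell_medium_mid 0.6 [293. 317.] [0.5495 0.3851 0.053 ]
w shell_large_mid 0.56 [ 91. 162.] [0.4826 0.1736 0.036 ]
s shell_large_mid 0.88 [342. 260.] [0.4821 0.1701 0.036 ]
w cone_large_tip 0.9 [ 30. 346.] [0.6424 0.0698 0.088 ]
```

View pics/w9.png

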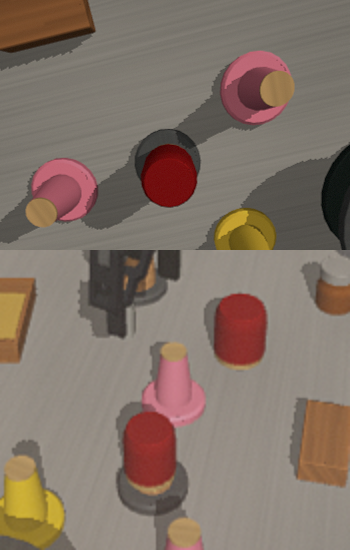

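Medium shell is seated and upright. Last is the large shell.

>>> apply_moves([
  [0.008,-0.22,0,0,0,0],
  [0.016,-0.44,0,0,0,0],
  [0.025,-0.67,0,0,0,0],
  [0.033,-0.907,0,0,0,0],
  [0.033,-0.907,0,0,0,0],
])

```text
clock: 22.55
tcp_pos: [0.481, 0.1676, 0.2156]
orientation: [-0.367, -3.118, 0.003]
contact_force: [0.3, 1.1, -0.6]
grip_width: 0.0854
gripper_force: 0.0
```

>>> apply_moves([
  [0,0,0.1,0,0,0],
  [0,0,0.3,0,0,0],
  [0,0,0.42,0,0,0],
  [0,0,0.46,0,0,0],
  [0,0,0.46,0,0,0],
])

```text
clock: 23.18
tcp_pos: [0.4823, 0.1733, 0.101]
orientation: [-0.355, -3.121, 0.001]
contact_force: [0.2, -0.3, -1.0]
grip_width: 0.0851
gripper_force: 0.0
```

```bash
python3 -c "
from h import *
p=r.grab_frame('wrist');p=r.grab_frame('wrist');go((.484,.174,.016))
for d in r.landmark_of(p,'shell_large_mid')[:4]: print(round(d['conf'],2),np.round(d['point']),atz(p,d['point'],.036).round(4))"
```

```text
go [-0.003  0.002  0.345] [ 0.001  0.001 -0.   ] | clk 23.27 tcp [0.4831 0.1735 0.1022] yaw 1.344 w 0.0851 F [-0.5  0.6  0.2]
```

>>> apply_moves([
  [-0.003,0.003,0.1,0,0,0],
  [-0.003,0.003,0.2,0,0,0],
  [-0.003,0.003,0.28,0,0,0],
  [-0.003,0.003,0.33,0,0,0],
  [-0.003,0.003,0.345,0,0,0],
])

```text
clock: 23.95
tcp_pos: [0.4834, 0.1737, 0.0151]
orientation: [0.355, 3.121, 0.0]
contact_force: [0.1, 0.1, 1.2]
grip_width: 0.0855
gripper_force: 0.0
```

>>> apply_moves([
  [0,0,0,0,0,0],
  [0,0,0,0,0,0],
  [0,0,0,0,0,0],
  [0,0,0,0,0,0],
], claw=0, newtons=25)

```text
clock: 24.45
tcp_pos: [0.4837, 0.1738, 0.0159]
orientation: [0.356, 3.12, 0.001]
contact_force: [-0.8, -0.8, 7.4]
grip_width: 0.0623
gripper_force: 27.4
```

```bash
python3 -c "
from h import *
go((.642,.0725,.17))"
```

```text
go [-0.709 -0.252 -0.616] [ 0.001  0.001 -0.   ] | clk 24.45 tcp [0.4837 0.1738 0.0159] yaw 1.344 w 0.0623 F [-0.8 -0.8  7.4]
```

>>> apply_moves([
  [0,0,-0.04,0,0,0],
  [0,0,-0.16,0,0,0],
  [0,0,-0.34,0,0,0],
  [0,0,-0.54,0,0,0],
  [0,0,-0.616,0,0,0],
])

```text
clock: 25.08
tcp_pos: [0.4845, 0.174, 0.1726]
orientation: [0.356, 3.117, 0.005]
contact_force: [-0.3, -0.2, -0.7]
grip_width: 0.0623
gripper_force: 27.8
```

>>> apply_moves([
  [-0.16,-0.06,0,0,0,0],
  [-0.34,-0.12,0,0,0,0],
  [-0.54,-0.19,0,0,0,0],
  [-0.709,-0.252,0,0,0,0],
  [-0.709,-0.252,0,0,0,0],
])

```text
clock: 25.7
tcp_pos: [0.6439, 0.0686, 0.1696]
orientation: [0.363, 3.118, -0.003]
contact_force: [-0.4, -0.2, -0.3]
grip_width: 0.0625
gripper_force: 27.7
```

```bash
python3 - <<'E'
from h import *
import cv2
s=r.grab_frame('side');p=r.grab_frame('wrist')
go((.642,.0725,.038)); t=r.get_obs()['tcp_pos']
cv2.imwrite('pics/w10.png',np.vstack([p['pixels'][100:,150:500]])[:,:,::-1])
for k,z in (('shell_large_mid',t[2]+.02),('cone_large_tip',.088)):
  for n,f in (('w',p),('s',s)):
    for d in r.landmark_of(f,k)[:2]: print(n,k,round(d['conf'],2),np.round(d['point']),atz(f,d['point'],z).round(4))
E
```

```text
go [-0.003  0.002  0.524] [-0.    -0.001 -0.   ] | clk 25.8 tcp [0.6412 0.0723 0.169 ] yaw 1.343 w 0.0625 F [-0.3  0.8 -1.2]
s shell_large_mid 0.86 [285. 174.] [0.6476 0.0609 0.189 ]
w cone_large_tip 0.66 [319. 201.] [0.6381 0.0702 0.088 ]
s cone_large_tip 0.69 [285. 213.] [0.6445 0.0804 0.088 ]
```

View pics/w10.png

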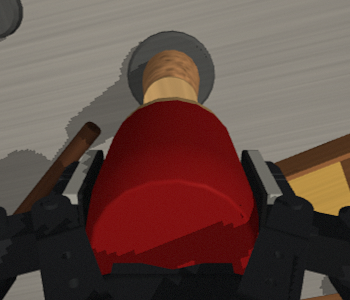

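The large cone is directly below, with its tip at about wrist (319,201). I lower.

>>> apply_moves([
  [0,-0.003,0.1,0,0,0],
  [0,-0.003,0.23,0,0,0],
  [0,-0.003,0.35,0,0,0],
  [0,-0.003,0.44,0,0,0],
  [0,-0.003,0.5,0,0,0],
])

```text
clock: 26.62
tcp_pos: [0.64, 0.0722, 0.0431]
orientation: [-0.353, -3.119, 0.001]
contact_force: [-5.3, -1.4, 2.9]
grip_width: 0.0623
gripper_force: 28.0
```

>>> apply_moves([
  [0,0,0.012,0,0,0],
  [0,0,0.024,0,0,0],
  [0,0,0.024,0,0,0],
])

```text
clock: 27.0
tcp_pos: [0.64, 0.0713, 0.0383]
orientation: [-0.356, -3.119, 0.001]
contact_force: [-5.3, -1.8, -1.1]
grip_width: 0.0625
gripper_force: 27.8
```

```bash
python3 -c "
from h import *
go((.641,.0715,.038))"
```

```text
go [-0.004  0.002  0.001] [-0.001 -0.002 -0.   ] | clk 27.0 tcp [0.64   0.0713 0.0383] yaw 1.344 w 0.0625 F [-5.3 -1.8 -1.1]
```

>>> apply_moves([
  [0,0,0,0,0,0],
  [0,0,0,0,0,0],
  [0,0,0,0,0,0],
  [0,0,0,0,0,0],
], claw=1)

```text
clock: 27.5
tcp_pos: [0.6419, 0.0717, 0.0383]
orientation: [0.355, 3.121, 0.0]
contact_force: [-0.3, -0.1, 0.5]
grip_width: 0.0853
gripper_force: 0.0
```

>>> apply_moves([
  [0,0,-0.1,0,0,0],
  [0,0,-0.25,0,0,0],
  [0,0,-0.45,0,0,0],
  [0,0,-0.65,0,0,0],
  [0,0,-0.85,0,0,0],
])

```text
clock: 28.12
tcp_pos: [0.6414, 0.0715, 0.2523]
orientation: [0.356, 3.121, 0.0]
contact_force: [0.1, 0.7, 0.2]
grip_width: 0.0855
gripper_force: 0.0
```

```bash
python3 - <<'E'
from h import *
import cv2
s=r.grab_frame('side');p=r.grab_frame('wrist')
go((.64,.07,.25))
cv2.imwrite('pics/w11.png',np.vstack([p['pixels'][:,:],cv2.resize(s['pixels'][140:240,180:500],(640,200))])[:,:,::-1])
E
```

```text
go [ 0.018 -0.01   0.028] [ 0.003  0.006 -0.   ] | clk 28.23 tcp [0.6449 0.0714 0.2571] yaw 1.344 w 0.0853 F [ 0.9 -0.2 -0.1]
```

View pics/w11.png

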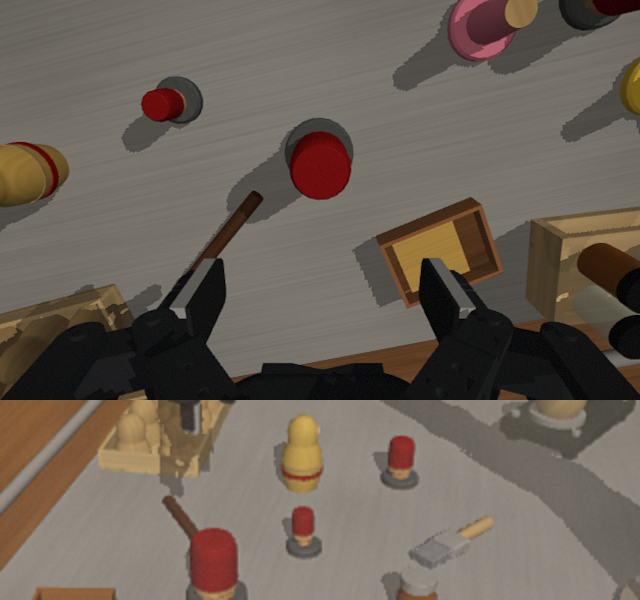

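All four shells are seated upright. The large one is at wrist (320,165) and the tiny one at (163,104). The small shell and the standing doll show in the side view.

```bash
python3 -c "
from bench import r
print(r.hand_in())"
```

```text
the job is handed in; nothing more can be done
None
```

I moved all four shells from the tower onto their own cones, released each one upright, left the doll standing where it was, and handed the job in at about 28 s; no verdict came back.

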